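# Raise the punch of a jeweller's disc cutter clear of the strip and hold it

### The arm

A 7-joint arm with a two-finger parallel gripper is mounted at the origin on the work surface. World frame = base frame: x ahead of the robot, y to its left, z up, the work surface at z = 0. Lengths are in m, angles in rad, forces in N, time in s.
With the tool pointing down it reaches from about 0.4 to 0.85 m from the base axis. Payload 10.4 kg.
Tool frame: the origin (TCP) lies on the centre line of the jaws, within the pads' length; the fingertips stand 22 mm ahead of it and the grasp point (between the pads) lies 3 mm ahead of it; z points along the fingers, y is the line along which they close (so a half turn about z gives the same grasp; the last joint's range is limited). The gripper opens to 87 mm and grips with 3 to 60 N. Pads are 19 mm wide; open, the fingers measure 117 mm over their backs; the gripper's body (75 mm by 190 mm) begins 51 mm behind the grasp point.
Start: joints at [-1.263, 0.332, -0.065, 1.46, 0.022, 1.35, -0.088], TCP at [0.203, 0.591, 0.245] pointing down, gripper open.
Joint ranges: [-2.6, 2.6], [-0.5, 2.12], [-1.47, 1.34], [0.16, 2.42], [-1.27, 4.41], [0.06, 2.06], [-2.6, 2.6]. Speed limits (rad/s): [2.22, 2.22, 2.79, 2.79, 3.14, 3.14, 3.14].

### API

Orientations are given as a unit quaternion [x, y, z, w].
In Python, from bench import r gives the robot as it stands.
- The arm moves only by the shell command python3 jog.py 'ROWS' [FORCE]. ROWS is a JSON object whose key "ticks" holds a list of rows, 1 to 12 of them, each of 5 numbers: dx, dy, dz in m, then a turn about the tool's z in rad, then the finger opening in m; each row is the pose to reach, as a shift and turn from the pose commanded when the command began, along the tool's axes at that moment; what a row does not reach only later rows make up. A row lasts 1/10 s, in which the tool goes at most 0.05 m and 0.15 rad, less where a joint would pass 70% of its speed; a pose out of reach is approached as far as the arm can. The fingers move at their own pace and stop on an object; FORCE is the grip in N (left out, the last holds). Time passes only in rows, so rows that do not move let the fingers close. It prints the time, the measured TCP pose, the force, the opening and the grip force at its end. Input that does not fit is refused with a message, and nothing moves.
- r.read_state(): the state, without advancing time (a new reading comes with each control period).
- r.camera(name): name is "side" or "top"; returns a dict with "img" (480x640x3 uint8, red, green, blue), "fx", "fy", "cx", "cy" (pixels), "pose" (4x4, takes a point from camera to world coordinates). Camera axes: x right, y down, z forward; pixel columns grow to the right and rows downward; lengths in m; the calibration is good to about 2 mm. A picture is of the moment at which its call begins. There is no depth.
- r.close_job(): hands the job in; it is judged then, once.
The state is a dict: "time": time; "joint_positions": joint angles; "joint_vel": joint speeds; "joint_torque": joint torques, N m; "ee_pos": TCP position; "eef_rot": TCP orientation; "ft_force": force on the tool from outside, world axes, zero at the start; "torque": the same for the moment, N m; "width": finger opening in m; "grip_force": force on a finger pad.
Only numpy, scipy, OpenCV 4.12 (cv2) and the standard library are available. Lean on these libraries where they do the work, as an engineer would, in place of code of your own. Each camera call takes 0.05 s, during which the arm holds its last target. There are 200 camera calls.

### The job

On the jeweller's bench a round steel punch has been driven down through the brass strip in the steel disc cutter and still pins the strip there. Grip the punch by its top and draw it straight up, without tipping the cutter or dragging it along the bench, until its lower end is about halfway up inside the bore of the upper (guide) plate: clear of the strip, but still well guided and never pulled out. Finish while holding it there, upright, still and not wedged sideways in its bore; leave the strip in the cutter and the other things on the bench alone.

Things in the scene. Friction and masses are not known exactly. Their poses are not given: they have to be found in the camera images.
- cutter: disc cutter: dark steel block 64 (x) x 110 (y) x 47 mm high, 2 kg, loose on the bench; origin at the centre of its underside, z up. Die plate 0-20 mm up, slot 20-23 mm (open right through along x), guide plate 23-47 mm. Three upright through bores in a row along y: 25 mm at y +25.5, 20 mm (holds the punch) at y -5.5, 14 mm at y -31 mm; the others are empty
- bore (a point): centre of the upper mouth of the 20 mm bore, on the top face of the guide plate, 47 mm above the cutter's underside
- punch: the punch in the cutter: a plain round bright steel rod, 20 mm in diameter and 76 mm long, about 0.19 kg, upright; origin at the centre of its lower end, its z along the rod to the top. Loose in a bore 1 mm wider than itself. At the start its lower end stands on the bench, so 29 mm of it sticks out above the cutter; it falls back when let go
- strip: brass strip 150 mm (its x) by 32 mm by 2 mm, lying loose in the cutter's slot on the die plate and sticking out on both sides; three 21 mm holes in a row, the punch passes through the one at its origin (centre of its underside)
- stand: bystander: light wooden block 120 x 50 x 35 mm with two spare punches (25 and 14 mm) standing 56 mm out of it; origin at the centre of its underside
- hammer: bystander: brass-headed hammer lying on the bench, 235 mm long along its x, head (60 mm wide, 32 mm thick) at +x; origin on the bench near the middle
- pliers: bystander: yellow-handled pliers lying on the bench, 175 mm long along x, jaws at +x; origin on the bench near the middle
- tray: bystander: low black tray 110 x 160 x 18 mm with a pale liner and cut discs; origin at the centre of its underside

How it is judged:
By the outcome, as a careful person would: the job done as asked, in the order asked, and still so for the second after the job is handed in, while the arm keeps its last pose, push and grip.
It also fails if it takes over 37 s, if anything falls off the work surface, if the arm or the gripper's body presses on something with over 40 N, if the wrist force passes 120 N, or if a joint passes its speed limit or range.

## Working session

There is one attempt and no reset: what is moved stays moved. The work goes in short steps, Python scripts to look and compute and a shell command to move; the robot and the scene stay as the last step left them, time stands still between calls to the robot, and variables do not carry over. Pictures are saved under pics/ and viewed, at most 10 in all, crops included, and the job is handed in when it is done.

```bash
mkdir -p pics; ls
python3 - <<'E'
from bench import r
import cv2,numpy as np
for n in("top","side"):
    c=r.camera(n);cv2.imwrite(f"pics/{n}0.png",c["img"][:,:,::-1]);print(n,c["fx"],c["fy"],c["cx"],c["cy"],np.round(c["pose"],4).tolist())
s=r.read_state();print(s["time"],s["ee_pos"],s["eef_rot"],s["ft_force"],s["width"])
E
```

```text
bench.py
jog.py
pics
top 612.3111227704768 612.3111227704768 321.73097346876835 240.7314450793764 [[-0.018, -0.9988, 0.0451, 0.5198], [-0.9998, 0.018, -0.0005, 0.0479], [-0.0003, -0.0451, -0.999, 1.3927], [0.0, 0.0, 0.0, 1.0]]
side 505.333271340165 505.333271340165 320.32696523767925 240.51250008857306 [[0.7951, -0.3477, 0.4969, 0.0508], [-0.6064, -0.4714, 0.6404, -0.6221], [0.0115, -0.8105, -0.5857, 0.6635], [0.0, 0.0, 0.0, 1.0]]
0.1 [0.2029196  0.59080828 0.24382855] [ 1.64645436e-01  9.86352609e-01 -6.37047770e-04 -6.76810849e-05] [-0.07414005  0.00038387  0.13285679] 0.08670094837240926
```

View pics/top0.png

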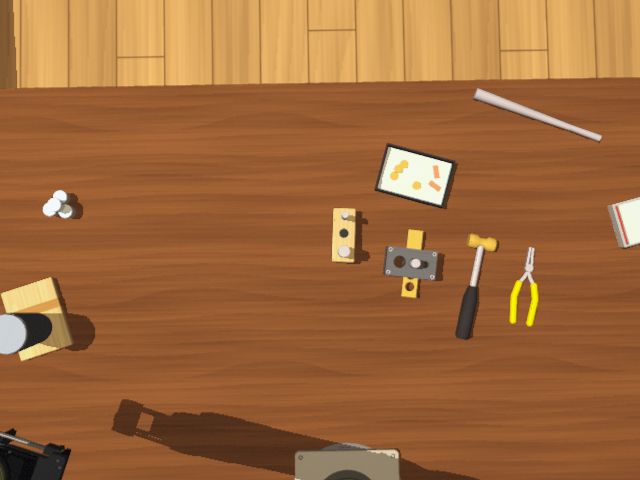

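View pics/side0.png

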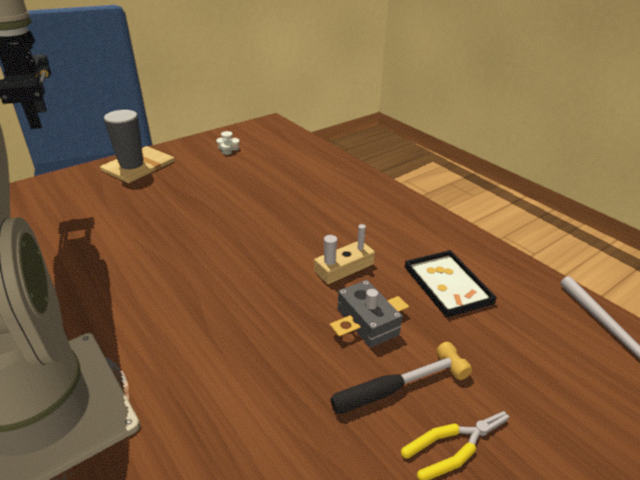

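The top view shows the cutter at about (412,263) with the punch top near (416,263), and the strip running up and down through it from row 232 to 298. The side view shows the punch top near (372,294). I'll zoom in on both for exact features.

Run:
```python
import cv2,numpy as np
a=cv2.imread("pics/top0.png")[225:305,370:450];b=cv2.imread("pics/side0.png")[270:350,325:415]
a=cv2.resize(a,(400,400),interpolation=cv2.INTER_CUBIC);b=cv2.resize(b,(400,356),interpolation=cv2.INTER_CUBIC)
b=cv2.copyMakeBorder(b,0,44,0,0,cv2.BORDER_CONSTANT)
cv2.imwrite("pics/z0.png",np.hstack([a,b]))
```

```text
(no output)
```

View pics/z0.png

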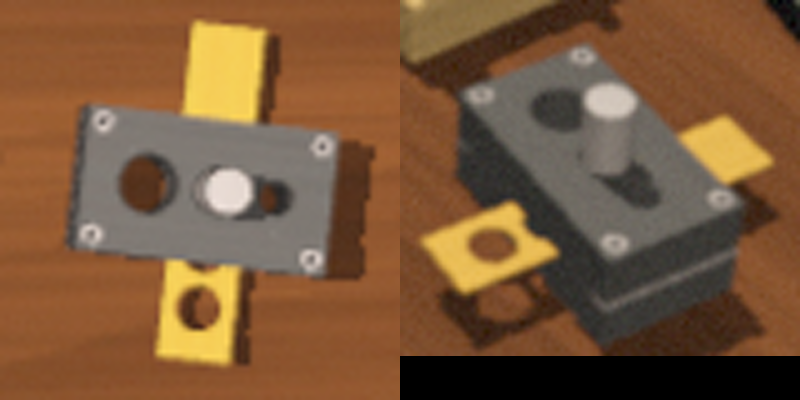

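The zoom shows the punch top at about crop (229,191) in the top view and (610,101) in the side view. The guide plate's screws are at (103,121), (322,146), (311,259) and (91,234). Next I'll measure these precisely.

```bash
cat > h.py <<'E'
import cv2,numpy as np
from scipy.spatial.transform import Rotation as R
def ray(c,u,v):
    P=np.array(c["pose"]);return P[:3,3],P[:3,:3]@np.array([(u-c["cx"])/c["fx"],(v-c["cy"])/c["fy"],1])
def onz(c,u,v,z):
    o,d=ray(c,u,v);return o+d*(z-o[2])/d[2]
def disc(c,u,v,th=180,rad=9):
    "centroid of the bright blob around u,v"
    g=c["img"].min(2);m=(g>th).astype(np.uint8)
    n,l,s,ce=cv2.connectedComponentsWithStats(m,connectivity=4)
    k=l[int(round(v)),int(round(u))];return ce[k],s[k]
def tri(a,b):
    (o1,d1),(o2,d2)=a,b;A=np.c_[d1,-d2];t=np.linalg.lstsq(A,o2-o1,rcond=None)[0]
    p,q=o1+t[0]*d1,o2+t[1]*d2;return (p+q)/2,np.linalg.norm(p-q)
E
python3 - <<'E'
from h import *
from bench import r
T=r.camera("top");S=r.camera("side")
ct,st=disc(T,415.7,263);cs,ss=disc(S,372.2,292.7,170)
print(ct,st,cs,ss)
print("tri",tri(ray(T,*ct),ray(S,*cs)),"z76",onz(T,*ct,.076),onz(S,*cs,.076))
px=[((u+.5)/5-.5+370,(v+.5)/5-.5+225) for u,v in((103,121),(322,146),(311,259),(91,234))]
q=np.array([onz(T,*p,.047)[:2] for p in px]);print(q,q.mean(0))
y=(q[0]+q[3]-q[1]-q[2]);y/=np.linalg.norm(y);x=np.array([y[1],-y[0]]);c=q.mean(0)
print("yaw",np.arctan2(x[1],x[0]),"bore",c-.0055*y)
Rt=R.from_quat(r.read_state()["eef_rot"]).as_matrix();print(Rt)
E
```

```text
[415.1754386  262.56140351] [411 259   9   8  57] [371.88461538 292.32692308] [367 289  10   7  52]
tri (array([ 0.52921136, -0.15343528,  0.07389059]), np.float64(0.0013363023173927327)) z76 [ 0.52869058 -0.15267266  0.076     ] [ 0.52805981 -0.15548652  0.076     ]
[[ 0.56010062 -0.10294436]
 [ 0.54738101 -0.19892981]
 [ 0.49789588 -0.19280359]
 [ 0.51058292 -0.09653635]] [ 0.52899011 -0.14780353]
yaw -0.13139097076102535 bore [ 0.52826954 -0.15325612]
[[-9.45791531e-01  3.24774261e-01 -2.43226303e-04]
 [ 3.24774351e-01  9.45791194e-01 -7.98335547e-04]
 [-2.92375418e-05 -8.34052664e-04 -9.99999652e-01]]
```

```bash
python3 jog.py '{"ticks":[[-0.55, -0.598, 0, -0.2, 0.087], [-0.55, -0.598, 0, -0.2, 0.087], [-0.55, -0.598, 0, -0.2, 0.087], [-0.55, -0.598, 0, -0.2, 0.087], [-0.55, -0.598, 0, -0.2, 0.087], [-0.55, -0.598, 0, -0.2, 0.087], [-0.55, -0.598, 0, -0.2, 0.087], [-0.55, -0.598, 0, -0.2, 0.087], [-0.55, -0.598, 0, -0.2, 0.087], [-0.55, -0.598, 0, -0.2, 0.087], [-0.55, -0.598, 0, -0.2, 0.087], [-0.55, -0.598, 0, -0.2, 0.087]]}'
cat >> h.py <<'E'
def togo(r,p,yaw_y=np.pi/2-.1314):
    s=r.read_state();M=R.from_quat(s["eef_rot"]).as_matrix()
    print("t",s["time"],"ee",s["ee_pos"],"tool shift",M.T@(np.array(p)-s["ee_pos"]),"turn",-(yaw_y-np.arctan2(M[1,1],M[0,1])),"ft",s["ft_force"],"w",s["width"])
E
python3 -c "
from h import *;from bench import r
togo(r,[.5287,-.1535,.14])"
```

```text
time: 1.4
ee_pos: [0.444, 0.0395, 0.2447]
eef_rot: [0.065, 0.998, 0.0, 0.0]
ft_force: [1.9, 0.6, -1.0]
width: 0.087
grip_force: 0.0
t 1.4 ee [0.44402308 0.03946792 0.24474031] tool shift [-0.10906003 -0.18035557  0.10466667] turn 0.0006238497643291652 ft [ 1.86630179  0.55141186 -1.01610488] w 0.08701073169078001
```

```bash
python3 jog.py '{"ticks":[[-0.109, -0.18, 0.03, 0, 0.06], [-0.109, -0.18, 0.05, 0, 0.06], [-0.109, -0.18, 0.08, 0, 0.06], [-0.109, -0.18, 0.1, 0, 0.06], [-0.109, -0.18, 0.1, 0, 0.06], [-0.109, -0.18, 0.1, 0, 0.06], [-0.109, -0.18, 0.1, 0, 0.06], [-0.109, -0.18, 0.1, 0, 0.06]]}'
python3 - <<'E'
from h import *;from bench import r
togo(r,[.5287,-.1535,.14])
for n in("top","side"):
    c=r.camera(n);cv2.imwrite(f"pics/{n}1.png",c["img"][:,:,::-1])
a=cv2.imread("pics/top1.png")[203:323,350:480];b=cv2.imread("pics/side1.png")[210:350,300:440]
cv2.imwrite("pics/z1.png",np.hstack([cv2.resize(a,(400,400)),cv2.resize(b,(400,400))]))
E
```

```text
time: 2.2
ee_pos: [0.5287, -0.1501, 0.1452]
eef_rot: [0.065, 0.998, 0.0, 0.0]
ft_force: [0.2, 0.3, 0.5]
width: 0.0599
grip_force: 0.0
t 2.2 ee [ 0.52865937 -0.15014548  0.14523663] tool shift [-0.0004692  -0.00332531  0.0052344 ] turn 0.0017768785701832712 ft [0.15623736 0.3495521  0.54975458] w 0.059937152554364735
```

View pics/z1.png

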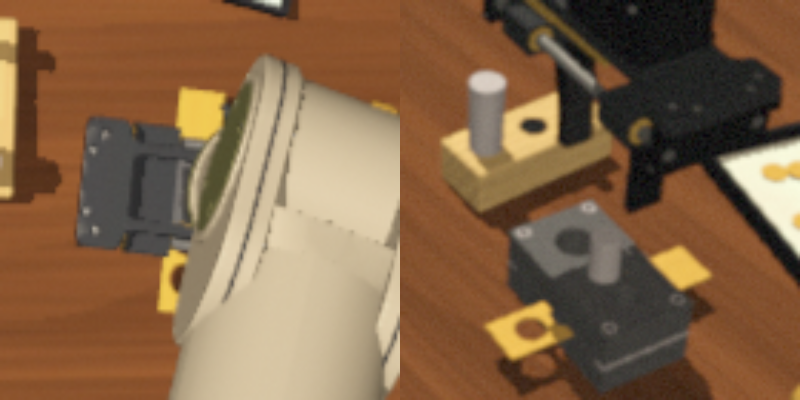

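The side view shows the open fingers above and either side of the punch, with no contact. I'll let it settle and read again.

```bash
python3 jog.py '{"ticks":[[0, 0, 0, 0, 0.06], [0, 0, 0, 0, 0.06]]}' 3
python3 -c "
from h import *;from bench import r
togo(r,[.5287,-.1535,.076])"
```

```text
time: 2.5
ee_pos: [0.5286, -0.1505, 0.1451]
eef_rot: [0.065, 0.998, 0.0, 0.001]
ft_force: [-0.0, -0.1, -0.5]
width: 0.0595
grip_force: 0.0
t 2.5 ee [ 0.52856569 -0.15048091  0.14510746] tool shift [-0.00045027 -0.00302915  0.06910569] turn 0.0016312730501617523 ft [-0.02404334 -0.07476459 -0.46596157] w 0.05952270125722891
```

```bash
python3 jog.py '{"ticks":[[-0.0005, -0.003, 0.03, 0, 0.05], [-0.0005, -0.003, 0.05, 0, 0.045], [-0.0005, -0.003, 0.065, 0, 0.04], [-0.0005, -0.003, 0.069, 0, 0.035], [-0.0005, -0.003, 0.069, 0, 0.03], [-0.0005, -0.003, 0.069, 0, 0.026]]}'
python3 - <<'E'
from h import *;from bench import r
togo(r,[.5287,-.1535,.076])
c=r.camera("side");cv2.imwrite("pics/z2.png",cv2.resize(c["img"][240:350,310:440,::-1],(650,550),interpolation=cv2.INTER_CUBIC))
E
```

```text
time: 3.1
ee_pos: [0.529, -0.1543, 0.0764]
eef_rot: [0.065, 0.998, 0.0, 0.001]
ft_force: [-0.4, 0.0, 0.6]
width: 0.0295
grip_force: 0.0
t 3.1 ee [ 0.52895444 -0.15432985  0.07638749] tool shift [0.00036104 0.0007895  0.00038713] turn 0.0005209509171280047 ft [-0.35636752  0.00834532  0.59852488] w 0.029535775023414763
```

View pics/z2.png

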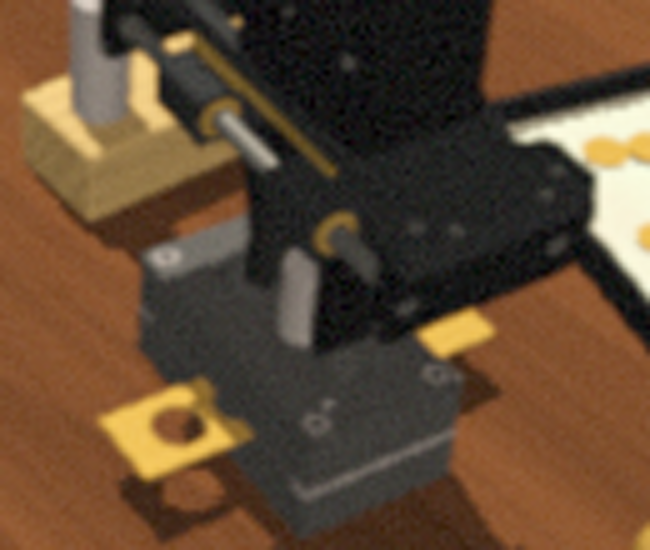

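The punch stands between the pads. The fingers are clear of the plate, and the gap is visibly wider on the left finger's side. I'll close gently at 3 N and watch the opening and side force.

```bash
python3 jog.py '{"ticks":[[0, 0, 0, 0, 0.023], [0, 0, 0, 0, 0.022], [0, 0, 0, 0, 0.022]]}'; python3 jog.py '{"ticks":[[0, 0, 0, 0, 0.02], [0, 0, 0, 0, 0.018], [0, 0, 0, 0, 0.018]]}' 3
python3 -c "
from h import *;from bench import r
togo(r,[.5287,-.1535,.076]);print(r.read_state()['torque'],r.read_state()['grip_force'])"
```

```text
time: 3.45
ee_pos: [0.5286, -0.1541, 0.0758]
eef_rot: [0.065, 0.998, 0.0, 0.0]
ft_force: [-0.1, 0.4, -0.2]
width: 0.0222
grip_force: 0.0
time: 3.75
ee_pos: [0.5284, -0.1543, 0.0756]
eef_rot: [0.065, 0.998, -0.0, 0.0]
ft_force: [0.4, -0.3, 1.5]
width: 0.0199
grip_force: 3.0
t 3.75 ee [ 0.52842433 -0.15427677  0.0755691 ] tool shift [-0.00017198  0.00080609 -0.00043091] turn 0.0005191595979039398 ft [ 0.41069623 -0.33989615  1.54889157] w 0.01990966944903474
[-0.01356501  0.00829439  0.04205547] 2.9973583547689486
```

```bash
python3 jog.py '{"ticks":[[0, 0, 0, 0, 0.01], [0, 0, 0, 0, 0.01], [0, 0, 0, 0, 0.01]]}' 30; python3 jog.py '{"ticks":[[0, 0, -0.003, 0, 0.01], [0, 0, -0.006, 0, 0.01], [0, 0, -0.008, 0, 0.01], [0, 0, -0.008, 0, 0.01], [0, 0, -0.008, 0, 0.01]]}'
python3 -c "
from h import *;from bench import r
togo(r,[.5287,-.1535,.0756+.035]);s=r.read_state();print(s['torque'],R.from_quat(s['eef_rot']).as_matrix()[:,2])"
```

```text
time: 4.05
ee_pos: [0.5285, -0.1543, 0.0756]
eef_rot: [0.065, 0.998, -0.0, 0.0]
ft_force: [-0.2, -1.6, 1.1]
width: 0.0192
grip_force: 30.0
time: 4.55
ee_pos: [0.5284, -0.154, 0.0835]
eef_rot: [0.065, 0.998, 0.0, -0.0]
ft_force: [-1.0, -0.7, -2.0]
width: 0.019
grip_force: 30.0
t 4.55 ee [ 0.52838331 -0.15402145  0.08350908] tool shift [-0.00024537  0.00056515 -0.02709079] turn 0.0007124646437792759 ft [-0.95777939 -0.66517184 -2.02326626] w 0.019025954233132587
[ 0.01659244  0.04818164 -0.01955572] [ 8.66115746e-06  2.54575468e-04 -9.99999968e-01]
```

```bash
python3 jog.py '{"ticks":[[0, 0, -0.004, 0, 0.01], [0, 0, -0.008, 0, 0.01], [0, 0, -0.012, 0, 0.01], [0, 0, -0.016, 0, 0.01], [0, 0, -0.02, 0, 0.01], [0, 0, -0.024, 0, 0.01], [0, 0, -0.027, 0, 0.01], [0, 0, -0.027, 0, 0.01], [0, 0, -0.027, 0, 0.01], [0, 0, -0.027, 0, 0.01]]}'
cat > ft.py <<'E'
from h import *;from bench import r
F=[];
for i in range(8): r.camera("top");s=r.read_state();F.append(np.r_[s["ft_force"],s["torque"]])
F=np.array(F);print("mean",F.mean(0).round(3),"sd",F.std(0).round(2));togo(r,[.5284,-.1540,.1106])
E
python3 ft.py
python3 - <<'E'
from h import *;from bench import r
T=r.camera("top");c=r.camera("side");cv2.imwrite("pics/z3.png",np.hstack([cv2.resize(T["img"][203:323,350:480,::-1],(350,500)),cv2.resize(c["img"][240:350,325:425,::-1],(450,500),interpolation=cv2.INTER_CUBIC)]))
E
```

```text
time: 5.55
ee_pos: [0.5283, -0.1541, 0.1103]
eef_rot: [0.065, 0.998, 0.0, -0.0]
ft_force: [0.8, -0.6, -2.2]
width: 0.019
grip_force: 30.0
mean [ 0.47  -0.222 -1.948  0.021 -0.    -0.005] sd [0.3  0.35 0.49 0.03 0.02 0.04]
t 5.95 ee [ 0.52842705 -0.15417319  0.11050398] tool shift [ 4.93949904e-05  1.68193208e-04 -9.60152704e-05] turn 0.0006430678385063171 ft [ 0.81607705 -0.28655975 -2.33161769] w 0.019350352968830923
```

View pics/z3.png

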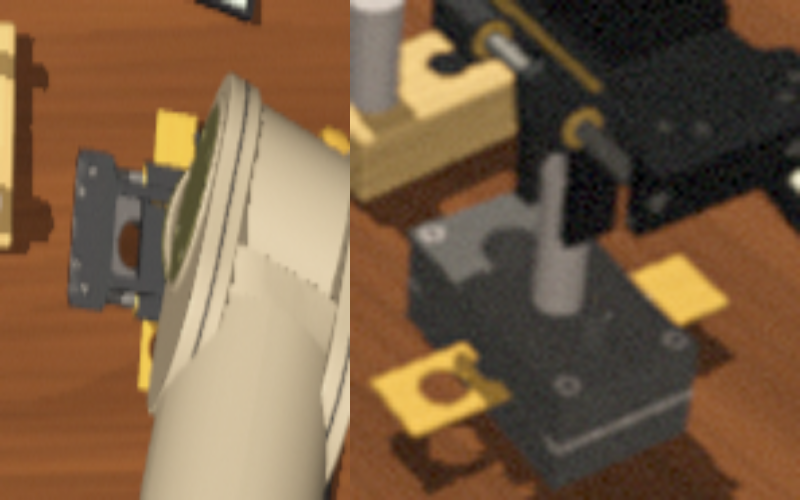

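The picture shows the punch upright and well up out of the plate, with the strip still in the slot and the cutter not visibly moved. There is a small mean side force of +x 0.5 N, so I'll ease the punch towards +x and see whether it drops.

```bash
python3 jog.py '{"ticks":[[-0.0003, 0, 0, 0, 0.01], [-0.0003, 0, 0, 0, 0.01], [-0.0003, 0, 0, 0, 0.01]]}'; python3 ft.py; python3 jog.py '{"ticks":[[-0.0003, 0, 0, 0, 0.01], [-0.0003, 0, 0, 0, 0.01], [-0.0003, 0, 0, 0, 0.01]]}' | tail -0; python3 ft.py
```

```text
time: 6.35
ee_pos: [0.5287, -0.1542, 0.1105]
eef_rot: [0.065, 0.998, 0.0, 0.0]
ft_force: [0.3, 0.6, -1.0]
width: 0.019
grip_force: 30.0
mean [ 0.036 -0.059 -1.519  0.02   0.008 -0.016] sd [0.56 0.26 0.4  0.02 0.03 0.03]
t 6.75 ee [ 0.52871368 -0.15421108  0.11051895] tool shift [ 3.38534985e-04  1.68368258e-04 -8.10501350e-05] turn 0.0005845387236504962 ft [-4.67072352e-01 -1.29093670e-04 -1.28871146e+00] w 0.019267755837337874
mean [-1.880e-01 -2.000e-02 -1.439e+00  1.300e-02  3.300e-02 -1.000e-03] sd [0.42 0.52 0.57 0.03 0.02 0.02]
t 7.45 ee [ 0.52898866 -0.15424943  0.11052559] tool shift [ 6.16172793e-04  1.70506486e-04 -7.43825693e-05] turn 0.0005647991296771071 ft [-0.91577916  0.56013658 -1.06921403] w 0.01928111774339915Exception ignored on flushing sys.stdout:
BrokenPipeError: [Errno 32] Broken pipe
```

```bash
python3 jog.py '{"ticks":[[0.0003, 0.0004, 0, 0, 0.01], [0.0003, 0.0004, 0, 0, 0.01], [0.0003, 0.0004, 0, 0, 0.01]]}' >/dev/null; python3 ft.py; python3 jog.py '{"ticks":[[0, -0.0008, 0, 0, 0.01], [0, -0.0008, 0, 0, 0.01], [0, -0.0008, 0, 0, 0.01]]}' >/dev/null; python3 ft.py
```

```text
mean [-0.294 -0.432 -1.385 -0.173  0.056 -0.004] sd [0.78 0.64 0.45 0.04 0.02 0.04]
t 8.15 ee [ 0.52872455 -0.15387257  0.11050947] tool shift [ 3.05153511e-04 -1.68690448e-04 -9.05189936e-05] turn 0.0005350370319539 ft [ 1.3453631  -1.12595735 -0.88726652] w 0.019073346127013797
mean [ 0.157  0.049 -1.443  0.023  0.03  -0.014] sd [0.35 0.33 0.6  0.03 0.03 0.02]
t 8.85 ee [ 0.52864749 -0.15454083  0.11049899] tool shift [ 0.00031586  0.00050398 -0.00010094] turn 0.000718804052038946 ft [-0.40985288 -0.04956852 -1.21663194] w 0.019206845562312544
```

The +y probe touched the bore wall (torque -0.17 N m). The present pose shows no side load. Last, I'll compare the strip, cutter and bystanders with the first picture.

Run:
```python
from h import *;from bench import r
c=r.camera("side")["img"][:,:,::-1];o=cv2.imread("pics/side0.png")
for n,(u,v,w,h) in dict(stripend=(330,315,25,22),cutfront=(366,318,36,26),tray=(410,255,80,55),hammer=(335,345,135,65),pliers=(405,415,100,60),standpunch=(318,236,22,40)).items():
    t=o[v:v+h,u:u+w];m=cv2.matchTemplate(np.ascontiguousarray(c[v-5:v+h+5,u-5:u+w+5]),t,cv2.TM_CCOEFF_NORMED)
    _,s,_,p=cv2.minMaxLoc(m);print(n,p[0]-5,p[1]-5,round(s,3))
cv2.imwrite("pics/z4.png",cv2.resize(c[225:355,310:440],(560,560),interpolation=cv2.INTER_CUBIC))
s=r.read_state();print(s["time"],np.abs(s["joint_vel"]).max(),s["ft_force"],s["grip_force"])
```

```text
stripend 0 0 0.931
cutfront 0 0 0.507
tray 0 0 0.891
hammer 1 0 0.806
pliers 0 1 0.859
standpunch 0 0 0.997
8.9 0.0014908636506072502 [ 1.67315404  0.09722446 -1.60621434] 29.992376435548067
```

View pics/z4.png

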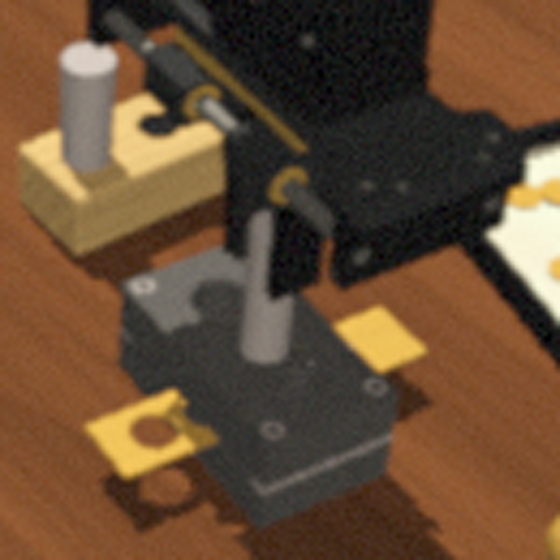

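The picture shows the punch upright and held at about (265,290), with the strip in place and the cutter unmoved. The 1 px offsets on the hammer and pliers are shadow noise.

```bash
python3 -c "
from bench import r
print(r.close_job())"
```

```text
the job is handed in; nothing more can be done
None
```

The job is handed in: the punch was drawn straight up about 35 mm, which by the arm's own readings puts its lower end about halfway up the guide plate. It is held there upright and still with no measurable side load, the strip is still in the cutter, and the cutter and other things show no visible movement.

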